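# Clear the paper trimmer and latch its blade arm down

### The arm

A 7-joint arm with a two-finger parallel gripper is mounted at the origin on the work surface; the furniture and walls round the work are solid. World frame = base frame: x ahead of the robot, y to its left, z up, the work surface at z = 0. Lengths are in m, angles in rad, forces in N, time in s.
With the tool pointing down it reaches from about 0.4 to 0.85 m from the base axis. Payload 10.4 kg.
Tool frame: the origin (TCP) lies at the very end of the fingers, on their centre line; the grasp point (between the pads) lies 19 mm behind it; z points along the fingers, y is the line along which they close (so a half turn about z gives the same grasp; the last joint's range is limited). The gripper opens to 85 mm and grips with 20 to 120 N. Pads are 22 mm wide; open, the fingers measure 114 mm over their backs; the gripper's body (76 mm by 85 mm) begins 54 mm behind the grasp point. The pads swing forward as they close: fully open they stand 13 mm farther back than shut.
Start: joints at [1.103, 0.332, -0.065, 1.46, 0.022, 1.35, -0.088], TCP at [0.269, -0.564, 0.198] pointing down, gripper open.
Joint ranges: [-2.6, 2.6], [-0.5, 2.12], [-1.47, 1.34], [0.16, 2.42], [-1.27, 4.41], [0.06, 2.06], [-2.6, 2.6]. Speed limits (rad/s): [2.22, 2.22, 2.79, 2.79, 3.14, 3.14, 3.14].

### API

Orientations are given as a unit quaternion [w, x, y, z].
In Python, from bench import bot gives the robot as it stands. The module is installed in compiled form; this text tells all that it offers. Calls block until the motion is done:
- bot.move_ptp(position, orientation): joint-space move of the TCP to a pose.
- bot.move_straight(position, max_speed=0.15, rotation=None, until_force=None): straight line of the TCP; rotation=None keeps the orientation; max_speed is the mean speed in m/s. With until_force (N) it stops when the force on the tool has changed by that much, and returns True; else False.
- bot.move_joints(angles): joint-space move.
- bot.set_gripper(opening, squeeze=None): opening from 0.0 (shut) to 1.0 (fully open); squeeze is the grip in N (None keeps the last); returns when the fingers have stopped.
- bot.sleep(seconds).
- bot.inverse_kinematics(position, orientation): joint angles nearest the present ones, or None.
- bot.get_state(): the state.
- bot.camera(name): name is "scene" or "side" or "wrist"; returns a dict with "image" (384x512x3 uint8, red, green, blue), "fx", "fy", "cx", "cy" (pixels), "k1" (the pictures are not rectified: a ray, as slopes to the right and down, at radius r is drawn at 1 + k1 r^2 times it, then the intrinsics apply), "rvec" (rotation vector, rad) and "tvec" (3), from world to camera coordinates, as OpenCV has them. Camera axes: x right, y down, z forward; pixel columns grow to the right and rows downward; lengths in m; the calibration is good to about 2 mm. A picture is of the moment at which its call begins. There is no depth.
A pose or a line that the arm cannot do raises bot.PlanningError and nothing moves.
- bot.sign_off(): hands the job in; it is judged then, once.
Trained networks look in the newest picture that a camera, given by its name, has taken for a name from the list of things; names that differ only in an ending like _2 or _b are one class to them, and where a whole thing is asked for, a point or a joint stands for the part that bears it (a point fixed in the world has none). Each returns a list of dicts, best first, with "confidence" (0 to 1); they miss things now and then, are a little off and sometimes report something else, mostly with a low value. They report only what shows in the picture. A call takes as long as a camera call.
- bot.spot_in(thing, camera): "point" ([x, y, z] in m, in world coordinates, good to about 4 mm: the middle of the surface that is visible of it).
- bot.trace(thing, camera): "pixels" (384x512 bool, what is visible of it).
The state is a dict: "t": time; "joint_pos": joint angles; "joint_velocities": joint speeds; "joint_efforts": joint torques, N m; "position": TCP position; "tool_rot": TCP orientation; "ft_force": force on the tool from outside, world axes, zero at the start; "wrist_torque": the same for the moment, N m; "gripper_width": opening from 0.0 (shut) to 1.0 (fully open); "gripper_force": force on a finger pad.
Only numpy, scipy, OpenCV 4.12 (cv2) and the standard library are available. Lean on these libraries where they do the work, as an engineer would, in place of code of your own. Each camera call takes 0.05 s, during which the arm holds its last target. There are 200 camera calls.

### The job

The paper trimmer was left with its blade arm up and a marker pen lying across the cutting edge: lay the marker flat in the black pen tray, then push the blade arm down by its handle until the safety catch snaps in and holds it down by itself. Stop pushing once it has snapped, because leaning hard on the arm bends the catch; the blade arm must not come down on the marker, and nothing else on the desk is to be knocked about.

Things in the scene. Friction and masses are not known exactly. Their poses are not given: they have to be found in the camera images.
- trimmer: Lever paper trimmer, fixed: pale board 280 (x) x 210 (y) mm with a dark green printed grid, top 26 mm above the desk. Origin: centre of its footprint at desk height; +x from the handle end to the pivot end, +y away from the blade, z up. A 12 x 12 mm fence lies along its +x edge. The blade arm swings in the plane y = -114 mm and fills y = -129 to -101 mm.
- blade_arm (a joint): Angle of the blade arm (rad): 0 = down at the catch, grows upward, starts at 0.55 to 0.8, full up 1.0. Above about 0.5 it stays where left (friction); lower, a spring of about 3 N at the handle lifts it again unless the catch holds it. The catch's height is set by a screw and not known: it snaps in somewhere between +0.03 and -0.03 rad (9 mm up or down at the handle).
- catch_place (a point): Middle of the safety catch's range, fixed to the trimmer at x = -120, y = -114, z = 34 mm of its frame (it does not show the true height). A dark block with a sprung bolt stands here outside the arm, at y = -140 to -158, about 60 mm high. A steel bar on the arm pushes the bolt aside: at the handle the force climbs to a peak of about 9 to 16 N, then drops within 4 mm: snapped in.
- handle_top (a point): Point on top of the arm's handle, mid-length, 296 mm from the pin: a black round bar with two red rings, 26 mm thick, 89 mm long, in line with the arm. Down, it is at x = -180, y = -114, z = 53 mm of the trimmer. Own x axis: along the arm to the pin. After the snap, 2 to 4 mm further, a rubber buffer stops the arm: 4 to 7 N more per mm. Over 30 N on the arm is leaning too hard.
- pivot_pin (a point): Centre of the fixed pivot pin at the far end of the arm: x = 115, y = -114, z = 30 mm in the trimmer's frame; its y axis is the pin's axis.
- marker_mid (a point): Middle (half-way up) of the white marker pen with blue cap: 135 mm long (along its y), 16 mm thick, about 20 g. It lies on the board, within 0.2 rad of the trimmer's y, its middle 42 to 62 mm to the blade side of the board's middle line; one end sticks out under the raised arm. Taken 20 mm from its middle, away from the blade, and drawn out that way before lifting, it clears the arm.
- pen_tray: Loose open black pen tray, 116 (x) x 216 (y) mm, rim 20 mm high, walls and floor 2 mm, 0.3 kg, empty. Origin: centre of its underside; +y along its length. A divider 16 mm high stands at y = -49 mm; the large compartment, long enough for the marker, spans y = -48 to 106 and x = -56 to 56 mm (centre y = 29).
- monitor_pole: Black upright pole of the monitor arm, fixed, to be kept clear of: pole 40 mm square at x = 0.375, y = -0.245 m of the room (robot's base frame), 0.52 m high; from it a bar 30 mm thick runs at 0.27 to 0.32 m height to x = 0.6, y = -0.4. The monitor's right half of the desk stands at x = 0.65 to 0.68, from y = -0.09 to the right, 0.10 to 0.47 m high. Origin: x = 0.47, y = -0.32.
- mug: Bystander, loose: white mug with a small leaf pattern, 92 mm wide, 95 mm high (handle along its +y). Origin: centre of its underside.
- sticky_notes: Bystander, loose: pads of sticky notes, 75 x 77 x 12 mm. Origin: centre of its underside.
- stapler: Bystander, loose: red and black stapler, 150 x 34 x 42 mm. Origin: centre of its underside.
- tape_roll: Bystander, loose: roll of tape lying flat, 96 mm across, 25 mm high. Origin: centre of its underside.

How it is judged:
On the way, in this order (a step that is already met when the one before it is completed fails the run):
1. the marker lies flat in the pen tray, let go (x of marker_mid in the frame of pen_tray between -0.056 and 0.056 m and y of marker_mid in the frame of pen_tray between -0.106 and 0.106 m and z of marker_mid in the frame of pen_tray between 0 and 0.019 m and contact force between the fingers and marker below 0.1 N and angle between pen_tray's own z axis and vertical below 0.1 rad), for 0.2 s.
2. the blade arm is down at the catch (value of joint blade_arm below 0.045 rad), for 0.2 s.
At the end, for the whole second after the job is handed in: Marker let go and at rest in the flat-standing pen tray, its middle inside the walls and under 19 mm above the tray's underside; blade arm held down by the catch, still, touched by no part of the robot: joint below 0.045 rad, under 0.05 rad/s (all of step 1 and linear speed of marker below 0.03 m/s and value of joint blade_arm below 0.045 rad and velocity of joint blade_arm between -0.05 and 0.05 rad/s and contact force between each of the fingers, the arm and blade_arm below 0.1 N).
It fails at once if the robot presses on the blade arm with more than 30 N (contact force between any of the fingers, the arm and blade_arm above 30 N).
It fails at once if the blade arm comes down on the marker (contact force between blade_arm and marker above 2 N and value of joint blade_arm below 0.35 rad).
It fails at once if a bystander (mug, sticky notes, stapler, tape roll) is shifted by more than 30 mm (distance of any of mug, sticky_notes, stapler, tape_roll from where it was at the start of the episode above 0.03 m).
It fails at once if the mug is tipped (angle between mug's own z axis and vertical above 0.3 rad).
It also fails if it takes over 72 s, if anything falls off the work surface, if the arm or the gripper's body presses on something with over 40 N, if the wrist force passes 120 N, or if a joint passes its speed limit or range.

## Working session

There is one attempt and no reset: what is moved stays moved. The work goes in short steps, each a Python script; the robot and the scene stay as the last script left them, time stands still between calls to the robot, and variables do not carry over. Pictures are saved under pics/ and viewed, at most 12 in all, crops included, and the job is handed in when it is done.

```bash
mkdir -p pics; ls; python3 - <<'E'
from bench import bot
import cv2,numpy as np
s=bot.get_state();print(s)
ims=[]
for c in ("scene","side"):
    d=bot.camera(c);cv2.imwrite(f"pics/{c}0.png",cv2.cvtColor(d["image"],cv2.COLOR_RGB2BGR))
    print(c,{k:v for k,v in d.items() if k!="image"})
    for n in ["trimmer","blade_arm","handle_top","marker_mid","pen_tray","mug","sticky_notes","stapler","tape_roll","catch_place","pivot_pin"]:
        try:
            r=bot.spot_in(n,c);print(n,[(np.round(x["point"],3).tolist(),round(x["confidence"],2)) for x in r[:2]])
        except Exception as e: print(n,e)
E
```

```text
pics
{'t': 0.0, 'joint_pos': array([ 1.1034277 ,  0.33287733, -0.06468274,  1.46094573,  0.02159976,
        1.34991907, -0.08850328]), 'joint_velocities': array([-1.09734061e-04, -7.22231204e-04,  3.61509638e-05,  1.89340681e-03,
       -7.65311172e-04,  2.51840311e-03,  5.88314473e-04]), 'joint_efforts': array([ 1.05203766e-03, -6.25445652e+01,  4.98421106e-02, -3.91606915e+01,
        1.61471096e-02,  9.85960913e-03,  1.10501927e-05]), 'position': array([ 0.26870215, -0.56381097,  0.19681042]), 'tool_rot': array([-7.00089799e-04,  9.75373932e-01,  2.20556488e-01, -1.96172265e-04]), 'ft_force': array([0.16645254, 0.4422555 , 0.20643772]), 'wrist_torque': array([ 0.0021665 ,  0.03260474, -0.00557351]), 'gripper_force': 0.0, 'gripper_width': 0.9974555632752025}
scene {'fx': 387.50079742707095, 'fy': 387.50079742707095, 'cx': 252.84775478286434, 'cy': 187.35529841619476, 'k1': -0.06848873937223894, 'rvec': array([ 0.55123163, -2.74206471,  1.03056531]), 'tvec': array([0.58083162, 0.17994779, 0.97566777])}
trimmer [([0.643, 0.134, 0.023], 0.75)]
blade_arm [([0.623, 0.029, 0.134], 0.57)
[... 504 characters left out ...]
3726306598, 'rvec': array([ 2.61370001, -0.16707187,  0.06064866]), 'tvec': array([-0.61996918,  0.09511103,  1.1404995 ])}
trimmer [([0.616, 0.109, 0.023], 0.93)]
blade_arm [([0.577, 0.019, 0.189], 0.6)]
handle_top [([0.576, 0.02, 0.182], 0.73), ([0.613, 0.108, 0.025], 0.17)]
marker_mid [([0.575, 0.066, 0.045], 0.6)]
pen_tray [([0.615, 0.11, 0.026], 0.7), ([0.418, 0.252, 0.008], 0.67)]
mug [([0.498, -0.386, 0.039], 0.84)]
sticky_notes [([0.408, -0.128, 0.013], 0.7)]
stapler [([0.614, 0.42, 0.028], 0.59)]
tape_roll [([0.553, -0.26, 0.026], 0.56), ([0.499, -0.386, 0.038], 0.49)]
catch_place [([0.614, 0.112, 0.028], 0.81), ([0.42, 0.252, 0.004], 0.41)]
pivot_pin [([0.616, 0.109, 0.023], 0.79)]
```

View pics/scene0.png

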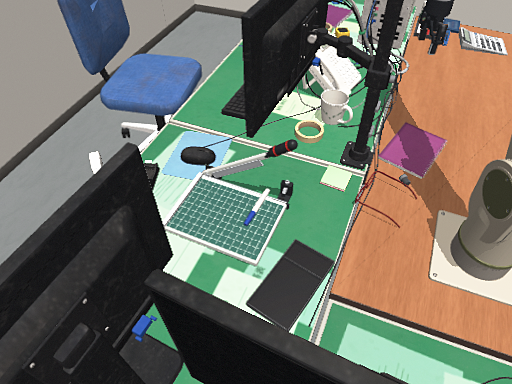

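View pics/side0.png

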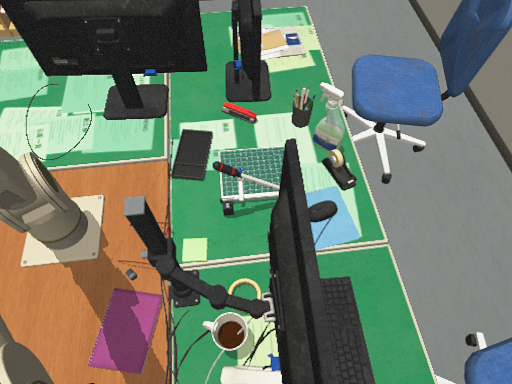

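The scene view shows the trimmer board around (225,215), the raised arm's handle at (285,148), the catch block at (287,187), the marker at (257,205) and the tray at (290,282). The side view shows the board around (250,172), partly hidden by the monitor, and the tray at (192,154).

```bash
cat > h.py <<'E'
from bench import bot
import cv2,numpy as np
from scipy.spatial.transform import Rotation as R
def ray(d,uv):
    x=(uv[0]-d["cx"])/d["fx"];y=(uv[1]-d["cy"])/d["fy"];u,v=x,y
    for _ in range(20):
        f=1+d["k1"]*(u*u+v*v);u,v=x/f,y/f
    M=cv2.Rodrigues(np.array(d["rvec"]))[0]
    return -M.T@d["tvec"],M.T@np.array([u,v,1.])
def onz(d,uv,z):
    o,r=ray(d,uv);return o+r*(z-o[2])/r[2]
def proj(d,P):
    M=cv2.Rodrigues(np.array(d["rvec"]))[0];c=np.atleast_2d(P)@M.T+d["tvec"]
    s=c[:,:2]/c[:,2:];s=s*(1+d["k1"]*(s**2).sum(1,keepdims=True))
    return s*[d["fx"],d["fy"]]+[d["cx"],d["cy"]]
def down(yaw): # tool z down, tool y axis at angle yaw in world xy
    y=np.array([np.cos(yaw),np.sin(yaw),0]);z=np.array([0,0,-1.]);x=np.cross(y,z)
    q=R.from_matrix(np.c_[x,y,z]).as_quat();return q[[3,0,1,2]]
E
python3 - <<'E'
import cv2
a=cv2.imread("pics/scene0.png")[130:330,150:350];cv2.imwrite("pics/c1.png",cv2.resize(a,None,fx=3,fy=3,interpolation=cv2.INTER_CUBIC))
a=cv2.imread("pics/side0.png")[120:220,165:295];cv2.imwrite("pics/c2.png",cv2.resize(a,None,fx=6,fy=6,interpolation=cv2.INTER_CUBIC))
E
```

```text
(no output)
```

View pics/c1.png

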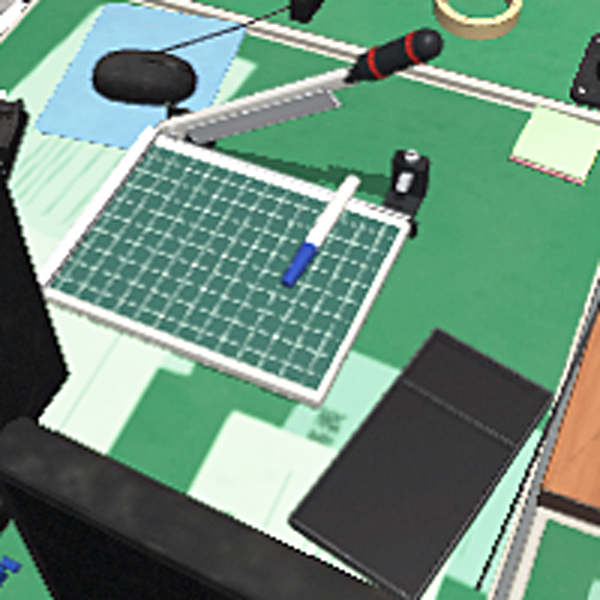

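View pics/c2.png

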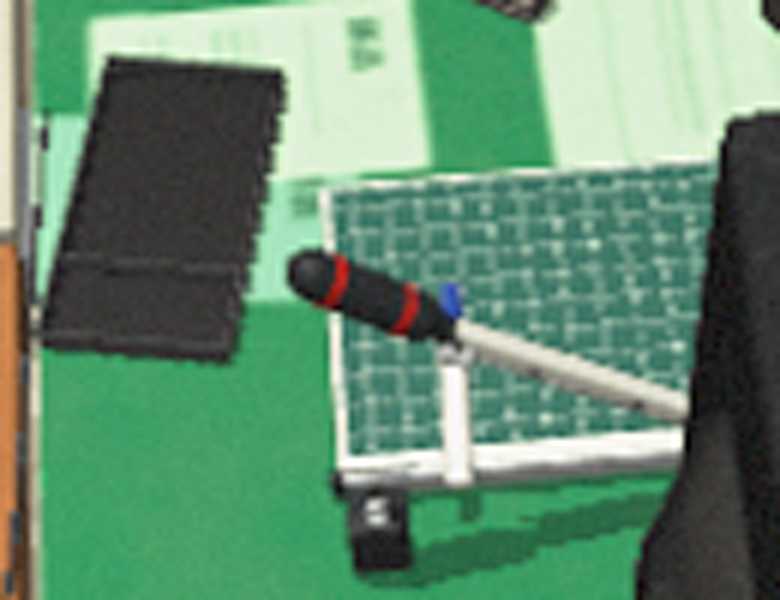

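The crops show all four board corners in the scene view and two in the side view, all the tray corners with the divider near its -y end, and the marker from (352,180) to the blue cap at (290,283) in c1. Next I fit the poses to these pixels.

```bash
cat >> h.py <<'E'
def pose2(p,L):
    c,s=np.cos(p[2]),np.sin(p[2]);L=np.atleast_2d(L)
    return np.c_[p[0]+c*L[:,0]-s*L[:,1],p[1]+s*L[:,0]+c*L[:,1],L[:,2]]
def armpt(a,l,h): # trimmer frame, l along arm from pin, h above pin line
    return [.115-l*np.cos(a)+h*np.sin(a),-.114,.03+l*np.sin(a)+h*np.cos(a)]
E
python3 - <<'E'
from h import *
from scipy.optimize import least_squares
C={"s":bot.camera("scene"),"d":bot.camera("side")}
f1=lambda *p:np.array(p)/3+[150-.33,130-.33]
f2=lambda *p:np.array(p)/6+[165-.42,120-.42]
T=[("s",f1(410,218),[-.14,-.105,.026]),("s",f1(320,393),[-.14,.105,.026]),("s",f1(47,288),[.14,.105,.026]),("s",f1(155,133),[.14,-.105,.026]),
("d",f2(321,190),[-.14,.105,.026]),("d",f2(340,462),[-.14,-.105,.026])]
H=[("s",f1(428,43),.296+.0445-.013),("s",f1(355,75),.296-.0445),("d",f2(308,273),.296+.0445-.013),("d",f2(450,330),.296-.0445)]
Y=[("s",f1(437,330),[-.058,-.108,.02]),("s",f1(553,398),[.058,-.108,.02]),("s",f1(290,522),[-.058,.108,.02]),
("d",f2(42,345),[.058,-.108,.02]),("d",f2(235,359),[-.058,-.108,.02]),("d",f2(285,72),[-.058,.108,.02]),("d",f2(108,60),[.058,.108,.02])]
for c,uv,_ in T+Y: print(c,np.round(onz(C[c],uv,_[2]),3)[:2])
def res(p,L): return np.concatenate([(proj(C[c],pose2(p,q))-uv).ravel() for c,uv,q in L])
def rt(p): return np.r_[res(p,T),np.concatenate([(proj(C[c],pose2(p,armpt(p[3],l,.010)))-uv).ravel() for c,uv,l in H])]
best=min((least_squares(rt,[.63,.12,y,.7]) for y in np.arange(-3,3.2,1)),key=lambda r:r.cost)
print("trim",best.x.round(4),best.fun.reshape(-1,2).round(1).tolist())
b2=min((least_squares(res,[.42,.255,y],args=(Y,)) for y in np.arange(-3,3.2,1)),key=lambda r:r.cost)
b2y=b2
# flipped check: both x signs
print("tray",b2.x.round(4),b2.fun.reshape(-1,2).round(1).tolist())
p=best.x
print("handle_top",pose2(p,armpt(p[3],.295,.023)).round(3),"pin",pose2(p,[.115,-.114,.03]).round(3))
for e in (f1(352,180),f1(290,283)): print("marker end",onz(C["s"],e,.034).round(4))
print("side marker white end",onz(C["d"],f2(458,478),.034).round(4),"blue",onz(C["d"],f2(452,290),.034).round(4))
# marker via trace
for c,n in (("s","scene"),("d","side")):
    for r in bot.trace("marker_mid",n)[:2]:
        v,u=np.nonzero(r["pixels"]);print(n,r["confidence"],len(u),u.min(),u.max(),v.min(),v.max())
np.savez("fit.npz",tr=p,tray=b2.x)
E
```

```text
s [0.515 0.035]
s [0.52  0.238]
s [0.786 0.233]
s [0.786 0.028]
d [0.517 0.242]
d [0.513 0.048]
s [0.452 0.139]
s [0.342 0.166]
s [0.499 0.349]
d [0.347 0.152]
d [0.458 0.129]
d [0.501 0.343]
d [0.391 0.367]
trim [ 0.6546  0.1358 -0.0251  0.6468] [[1.1, 0.1], [0.1, 2.3], [-4.4, -0.1], [-1.4, -0.7], [0.0, -0.6], [0.1, 3.5], [0.7, 0.3], [1.4, -3.3], [-0.1, 0.6], [-1.8, -1.4]]
tray [ 0.4548  0.2361 -0.684 ] [[36.2, 30.2], [-28.2, -27.1], [6.9, 6.1], [24.8, 6.2], [-33.7, -10.7], [-6.4, -2.0], [48.4, 12.6]]
handle_top [[0.545 0.024 0.226]] pin [[0.767 0.019 0.03 ]]
marker end [0.5796 0.0186 0.034 ]
marker end [0.5854 0.1506 0.034 ]
side marker white end [0.5774 0.0247 0.034 ] blue [0.5878 0.1523 0.034 ]
scene 0.5 225 244 268 189 225
side 0.46 70 238 242 183 199
```

```bash
python3 - <<'E'
from h import *
from scipy.optimize import least_squares
C={"s":bot.camera("scene"),"d":bot.camera("side")}
f1=lambda *p:np.array(p)/3+[150-.33,130-.33]
f2=lambda *p:np.array(p)/6+[165-.42,120-.42]
T=[("s",f1(410,218),[-.14,-.105,.026]),("s",f1(320,393),[-.14,.105,.026]),("s",f1(155,133),[.14,-.105,.026]),
("d",f2(321,190),[-.14,.105,.026])]
H=[("s",f1(428,43),.296+.0445-.013),("d",f2(308,273),.296+.0445-.013),("d",f2(450,330),.296-.0445)]
Y=[("s",f1(437,330),[.058,-.108,.02]),("s",f1(553,398),[-.058,-.108,.02]),("s",f1(290,522),[.058,.108,.02]),
("d",f2(42,345),[-.058,-.108,.02]),("d",f2(235,359),[.058,-.108,.02]),("d",f2(285,72),[.058,.108,.02]),("d",f2(108,60),[-.058,.108,.02])]
def res(p,L): return np.concatenate([(proj(C[c],pose2(p,q))-uv).ravel() for c,uv,q in L])
def rt(p): return np.r_[res(p,T),np.concatenate([(proj(C[c],pose2(p,armpt(p[3],l,.010)))-uv).ravel() for c,uv,l in H])]
b=least_squares(rt,[.65,.135,0,.65]);p=b.x
print("trim",p.round(4),b.fun.reshape(-1,2).round(1).tolist())
b2=least_squares(res,[.42,.255,-.22],args=(Y,));print("tray",b2.x.round(4),b2.fun.reshape(-1,2).round(1).tolist())
print("handle_top",pose2(p,armpt(p[3],.295,.023)).round(3),"pin",pose2(p,[.115,-.114,.03]).round(3))
print("down",pose2(p,[-.18,-.114,.053]).round(3),"comp",pose2(b2.x,[0,.029,0]).round(3))
np.savez("fit.npz",tr=p,tray=b2.x)
print([np.round(bot.camera("wrist")[k],3) for k in ("fx","tvec","rvec")])
# overlays
im=cv2.cvtColor(C["s"]["image"],cv2.COLOR_RGB2BGR);im=cv2.resize(im[130:330,150:350],None,fx=3,fy=3,interpolation=cv2.INTER_CUBIC)
def dr(P,col):
    q=((proj(C["s"],P)-[150,130]+.33)*3).astype(int);cv2.polylines(im,[q.reshape(-1,1,2)],True,col,1)
dr(pose2(p,[[x,y,.026] for x,y in((-.14,-.105),(-.14,.105),(.14,.105),(.14,-.105))]),(0,0,255))
dr(pose2(b2.x,[[x,y,.02] for x,y in((-.058,-.108),(-.058,.108),(.058,.108),(.058,-.108))]),(0,255,255))
dr(pose2(p,[armpt(p[3],.25,.01),armpt(p[3],.34,.01)]),(255,255,0))
dr(pose2(p,[armpt(p[3],.0,.0),armpt(p[3],.25,.0)]),(255,0,255))
cv2.imwrite("pics/o.png",im)
# IK check for both yaw choices
m=np.array([.583,.086])
for yaw in (0,np.pi):
    for pos in ([.583,.106,.03],[.583,.106,.2],[.45,.264,.02],[.473,.025,.1]):
        q=bot.inverse_kinematics(pos,down(yaw));print(yaw,pos,None if q is None else np.round(q,2))
E
```

```text
trim [ 0.6559  0.1336 -0.0266  0.6498] [[1.0, -0.6], [-0.2, 1.5], [-1.4, -1.4], [0.5, -0.2], [0.3, -0.6], [0.6, 1.0], [-1.2, -1.0]]
tray [ 0.4212  0.254  -0.2125] [[-0.7, -1.2], [0.6, -1.9], [-0.6, -0.9], [-1.4, -1.8], [-0.8, -1.7], [-0.3, -0.8], [-0.9, -0.9]]
handle_top [[0.547 0.022 0.227]] pin [[0.768 0.017 0.03 ]]
down [[0.473 0.024 0.053]] comp [[0.427 0.282 0.   ]]
[np.float64(269.168), array([-0.624, -0.036,  0.378]), array([-2.456,  1.549,  0.214])]
0 [0.583, 0.106, 0.03] [ 0.37  0.54 -0.8   1.7   0.43  1.09 -0.56]
0 [0.583, 0.106, 0.2] [ 0.41  0.38 -0.85  1.51  0.28  1.38 -0.46]
0 [0.45, 0.264, 0.02] [ 0.26  0.51 -1.05  1.88  0.51  1.05 -1.  ]
0 [0.473, 0.025, 0.1] [ 0.59  0.15 -0.78  1.94  0.12  1.1  -0.24]
3.141592653589793 [0.583, 0.106, 0.03] [ 0.64  0.8  -1.25  1.68  0.79  1.26  2.36]
3.141592653589793 [0.583, 0.106, 0.2] [ 0.64  0.54 -1.24  1.5   0.52  1.46  2.53]
3.141592653589793 [0.45, 0.264, 0.02] [ 0.38  0.64 -1.24  1.88  0.67  1.13  2.03]
3.141592653589793 [0.473, 0.025, 0.1] None
```

View pics/o.png

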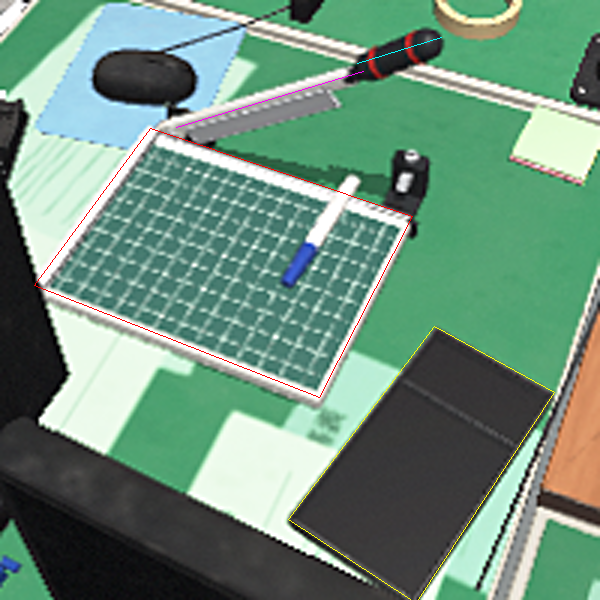

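The overlay agrees: the red board outline, yellow tray outline and arm lines all lie on the picture. Next I fit a kinematic model from IK samples so I can plan around the pole and the raised handle.

```bash
cat > fitk.py <<'E'
from h import *
import itertools
from scipy.optimize import least_squares
rng=np.random.default_rng(0);S=[]
while len(S)<40:
    rr,az=rng.uniform(.42,.75),rng.uniform(-1.2,.6)
    p=np.array([rr*np.cos(az),rr*np.sin(az),rng.uniform(.05,.5)])
    o=R.from_quat(down(rng.uniform(-1,1))[[1,2,3,0]])*R.from_rotvec(rng.uniform(-.4,.4,3))
    q=bot.inverse_kinematics(p,o.as_quat()[[3,0,1,2]])
    if q is not None: S.append((np.array(q),p,o))
s=bot.get_state();S.append((s["joint_pos"],s["position"],R.from_quat(s["tool_rot"][[1,2,3,0]])))
Q=np.array([a for a,_,_ in S]);P=np.array([a for _,a,_ in S]);O=R.concatenate([a for _,_,a in S])
def fk(Q,sg,v,allp=False):
    a="zyzyzyz";rot=R.identity(len(Q));p=np.zeros((len(Q),3));out=[]
    off=np.zeros((8,3));off[0,2]=v[0];off[2,[0,2]]=v[1:3];off[4,[0,2]]=v[3:5];off[6,[0,2]]=v[5:7];off[7,2]=0
    p=p+off[0]
    for i in range(7):
        if i in(2,4,6): p=p+rot.apply(off[i]); 
        if i in (2,4,6): out.append(p)
        rot=rot*R.from_euler(a[i],sg[i]*Q[:,i]+v[7+i])
    return (p,rot,out)
best=None
for sg in itertools.product((-1,1),repeat=4):
    g=[sg[0],1,sg[1],1,sg[2],1,sg[3]]
    def f(v):
        p,r,_=fk(Q,g,v);return np.r_[(p-P).ravel(),.2*(O.inv()*r).as_rotvec().ravel()]
    for k0 in (0,np.pi/2,np.pi,-np.pi/2):
        r=least_squares(f,[.3,0,.35,0,.35,0,.25]+[0]*6+[k0],max_nfev=60)
        if best is None or r.cost<best[0]: best=(r.cost,g,r.x,np.abs(r.fun).max())
print(best)
np.savez("kin.npz",g=best[1],v=best[2])
E
python3 fitk.py
```

```text
(np.float64(0.0021681219777916223), [-1, 1, 1, 1, 1, 1, -1], array([ 0.25365547, -0.00351013, -0.45790598,  0.00691034, -0.48338952,
        0.00570372,  0.37009403, -0.04062727, -3.13820373,  0.02169649,
        0.03482864,  0.00667117,  3.10682311,  1.51589692]), np.float64(0.015435716601102323))
```

```bash
cat > fk.py <<'E'
from h import *
def fk(Q,g,v):
    Q=np.atleast_2d(Q);n=len(Q);rot=R.identity(n);p=np.zeros((n,3));out=[];V=v[:21].reshape(7,3)
    for i in range(7):
        p=p+rot.apply(V[i]);out.append(p)
        rot=rot*R.from_euler("zyzyzyz"[i],g[i]*Q[:,i]+v[22+i])
    p=p+rot.apply([0,0,v[21]]);return p,rot,out+[p]
E
sed -i '/^def fk/,$d' fitk.py; cat >> fitk.py <<'E'
from fk import fk
k=np.load("kin.npz");g,w=k["g"],k["v"]
v=np.zeros(29);v[2]=w[0];v[8]=w[2];v[14]=w[4];v[20]=w[6];v[22:]=w[7:]
def f(v):
    p,r,_=fk(Q,g,v);return np.r_[(p-P).ravel(),.2*(O.inv()*r).as_rotvec().ravel()]
v[22:]=np.round(v[22:]/(np.pi/2))*np.pi/2
r=least_squares(lambda x:np.r_[f(x),1e-4*(x-v)],v,max_nfev=300)
print(np.abs(r.fun[:-29]).max());print(r.x[:22].round(4));print(r.x[22:].round(3))
np.savez("kin2.npz",g=g,v=r.x)
for n,q in (("start",Q[-1]),("m",bot.inverse_kinematics([.583,.112,.03],down(0)))):
    print(n,np.round(q,2),[o[0].round(3).tolist() for o in fk(q,g,r.x)[2]])
E
python3 fitk.py
```

```text
1.7586671008373855e-10
[-0.000e+00 -0.000e+00  2.559e-01 -0.000e+00 -1.090e-02  2.300e-03
  0.000e+00 -1.090e-02 -4.532e-01  0.000e+00 -1.180e-02  4.700e-03
 -0.000e+00 -1.170e-02 -4.867e-01  0.000e+00 -2.000e-04 -3.300e-03
 -0.000e+00 -2.000e-04  3.734e-01  3.300e-03]
[-0.    -3.142  0.     0.    -0.     3.142  1.571]
start [ 1.1   0.33 -0.06  1.46  0.02  1.35 -0.09] [[-0.0, -0.0, 0.256], [-0.01, -0.005, 0.258], [0.047, -0.142, 0.687], [0.036, -0.146, 0.682], [0.268, -0.561, 0.575], [0.269, -0.564, 0.574], [0.269, -0.564, 0.201], [0.269, -0.564, 0.198]]
m [ 0.37  0.55 -0.81  1.69  0.44  1.09 -0.58] [[-0.0, -0.0, 0.256], [-0.004, -0.01, 0.258], [0.213, -0.106, 0.645], [0.214, -0.115, 0.637], [0.58, 0.111, 0.408], [0.583, 0.112, 0.407], [0.583, 0.112, 0.033], [0.583, 0.112, 0.03]]
```

```bash
cat >> h.py <<'E'
from scipy.optimize import least_squares
def solve(pos,yaw,seed):
    from fk import fk
    k=np.load("kin2.npz");o=R.from_quat(down(yaw)[[1,2,3,0]])
    def f(q):
        p,r,_=fk(q,k["g"],k["v"]);return np.r_[(p[0]-pos)*10,3*(o.inv()*r).as_rotvec()[0],.003*(q-seed)]
    q=least_squares(f,seed).x;p,r,_=fk(q,k["g"],k["v"]);print("ik",q.round(2),np.abs(p[0]-pos).max().round(4));return q
E
python3 - <<'E'
from h import *
S=lambda:print(round(bot.get_state()["t"],2),bot.get_state()["position"].round(3),bot.get_state()["ft_force"].round(1))
md=np.array([.0075,.13]);md/=np.hypot(*md);mid=np.array([.583,.0865]);g=mid+.024*md;yaw=-.058
q0=bot.get_state()["joint_pos"]
q1=solve([.19,-.38,.60],-.4,[1.1,.1,0,1,0,2,.1])
q2=solve([.42,.12,.60],yaw,[-.3,.1,0,1,0,2,-.2])
q3=solve([*g,.16],yaw,[-.2,.3,0,1.6,0,1.3,-.1])
for q in(q1,q2,q3): bot.move_joints(q);S()
bot.move_straight([*g,.030],max_speed=.12);S()
bot.set_gripper(0.0,squeeze=30);s=bot.get_state();print(s["gripper_width"],s["gripper_force"]);S()
d=bot.camera("scene");cv2.imwrite("pics/g.png",cv2.resize(cv2.cvtColor(d["image"],cv2.COLOR_RGB2BGR)[110:330,150:410],None,fx=2.5,fy=2.5))
E
```

```text
ik [ 1.06  0.03 -0.06  0.95  0.    2.16  0.6 ] 0.0
ik [-0.35  0.06 -0.03  0.93  0.    2.16 -0.44] 0.0
ik [-0.26  0.29 -0.    1.6   0.    1.26 -0.32] 0.0Traceback (most recent call last):
  File "<stdin>", line 8, in <module>
bench.PlanningError: the arm cannot take that pose within its joint ranges
```

```bash
python3 - <<'E'
from h import *
S=lambda:print(round(bot.get_state()["t"],2),bot.get_state()["position"].round(3),bot.get_state()["ft_force"].round(1))
md=np.array([.0075,.13]);md/=np.hypot(*md);mid=np.array([.583,.0865]);g=mid+.024*md;yaw=-.058
q1=solve([.19,-.38,.60],-.4,[1.1,.1,0,1,0,2,.1])
q2=solve([.42,.12,.60],yaw,[-.3,.1,0,1,0,2,-.2])
q1[5]=q2[5]=2.0
q3=solve([*g,.16],yaw,[-.2,.3,0,1.6,0,1.3,-.1])
for q in(q1,q2,q3): bot.move_joints(q);S()
bot.move_straight([*g,.030],max_speed=.12);S()
bot.set_gripper(0.0,squeeze=30);s=bot.get_state();print(s["gripper_width"],s["gripper_force"]);S()
d=bot.camera("scene");cv2.imwrite("pics/g.png",cv2.resize(cv2.cvtColor(d["image"],cv2.COLOR_RGB2BGR)[110:330,150:410],None,fx=2.5,fy=2.5))
E
```

```text
ik [ 1.06  0.03 -0.06  0.95  0.    2.16  0.6 ] 0.0
ik [-0.35  0.06 -0.03  0.93  0.    2.16 -0.44] 0.0
ik [-0.26  0.29 -0.    1.6   0.    1.26 -0.32] 0.0
3.24 [ 0.222 -0.429  0.603] [ 0.3  0.2 -0.2]
5.44 [0.475 0.141 0.605] [ 0.2 -0.2 -0.2]
7.12 [0.585 0.111 0.161] [-0.2 -0.7 -0.2]
8.36 [0.585 0.111 0.031] [-0.7  0.2  0.7]
0.0023614802435719664 0.0
9.12 [0.584 0.11  0.03 ] [ 0.4  0.1 -0.4]
```

View pics/g.png

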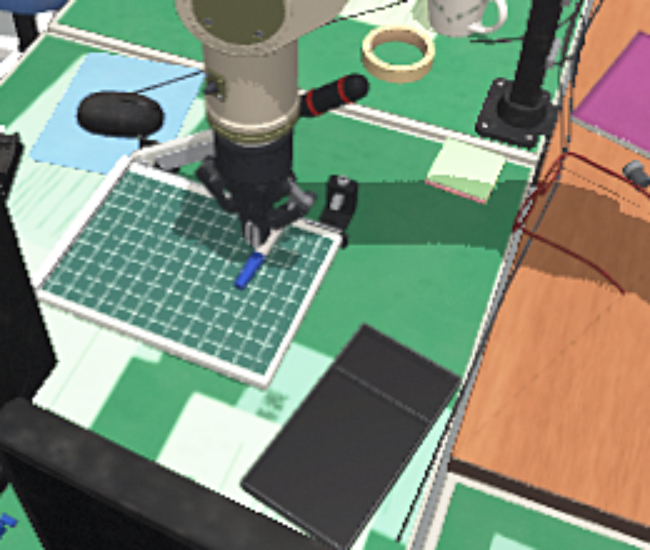

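The cap is still at about (246,224) in full-image pixels, so the marker has not moved and the fingers closed on nothing. I'll open, rise and look with the wrist camera.

```bash
python3 - <<'E'
from h import *
bot.set_gripper(1.0);s=bot.get_state();p=s["position"].copy();p[2]=.13;bot.move_straight(p,max_speed=.2)
d=bot.camera("wrist");im=cv2.cvtColor(d["image"],cv2.COLOR_RGB2BGR)
for q,c in (([*p[:2],.03],(0,0,255)),([.583,.0865,.034],(0,255,255)),([.579,.0216,.034],(255,0,255)),([.5865,.1515,.034],(255,0,255))):
    u=proj(d,q)[0];print(u);cv2.drawMarker(im,tuple(int(x) for x in u),c,cv2.MARKER_CROSS,10,1)
for e in bot.spot_in("marker_mid","wrist"): print(e)
for e in bot.trace("marker_mid","wrist")[:2]:
    print(e["confidence"],e["pixels"].sum()); im[e["pixels"]]=im[e["pixels"]]//2+np.array([0,100,0],np.uint8)
cv2.imwrite("pics/w.png",im);print(bot.get_state()["t"])
E
```

```text
[261.44552838 185.22832021]
[261.41970835 208.12552162]
[261.10470491 262.9715075 ]
[261.27072286 146.11702052]
{'point': [0.5834, 0.0919, 0.0411], 'confidence': 0.78}
{'point': [0.4129, 0.2276, -0.0017], 'confidence': 0.53}
0.77 1627
10.7583
```

View pics/w.png

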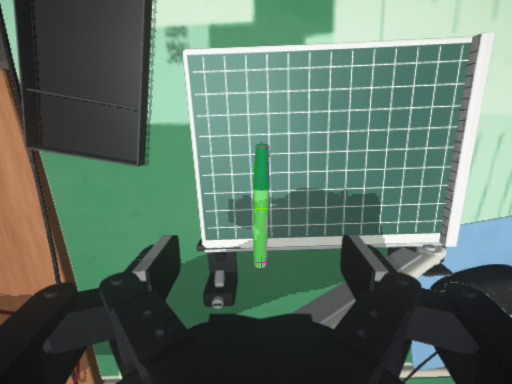

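The marker lies exactly where I measured it: the yellow cross at (261,208) and the end crosses at (261,146) and (261,263) all sit on the pen. The grip was too high, so I'll go down with part-open fingers, feel for the board, and close just above it.

```bash
python3 - <<'E'
from h import *
bot.set_gripper(.36)
s=bot.get_state();g=s["position"][:2]
bot.move_straight([*g,.050],max_speed=.15)
h=bot.move_straight([*g,.014],max_speed=.02,until_force=4);s=bot.get_state();print(h,s["position"].round(4),s["ft_force"].round(1),s["gripper_width"])
if s["position"][2]<.036:
    bot.move_straight([*g,s["position"][2]+.0015],max_speed=.03)
    bot.set_gripper(0.0,squeeze=30)
s=bot.get_state();print(s["gripper_width"],s["gripper_force"],s["position"].round(4),s["ft_force"].round(1),s["t"])
E
```

```text
False [0.5845 0.1105 0.0141] [0.8 0.2 0.5] 0.36047608852075624
-0.002895260557214881 0.0 [0.5844 0.1105 0.0156] [-0.3 -0.6 -0.4] 14.6083
```

```bash
python3 - <<'E'
from h import *
o=[]
for c,(x,y) in (("scene",(215,165)),("side",(190,130))):
    d=bot.camera(c);im=cv2.cvtColor(d["image"],cv2.COLOR_RGB2BGR)[y:y+80,x:x+80];im=cv2.resize(im,None,fx=5,fy=5,interpolation=cv2.INTER_CUBIC)
    p=bot.get_state()["position"]
    for q,col in ((p,(0,0,255)),(p+[0,0,.05],(255,0,255))):
        u=(proj(d,q)[0]-[x,y])*5;cv2.drawMarker(im,tuple(int(t) for t in u),col,cv2.MARKER_CROSS,14,1)
    o.append(im)
cv2.imwrite("pics/z.png",np.hstack(o))
E
```

```text
(no output)
```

View pics/z.png

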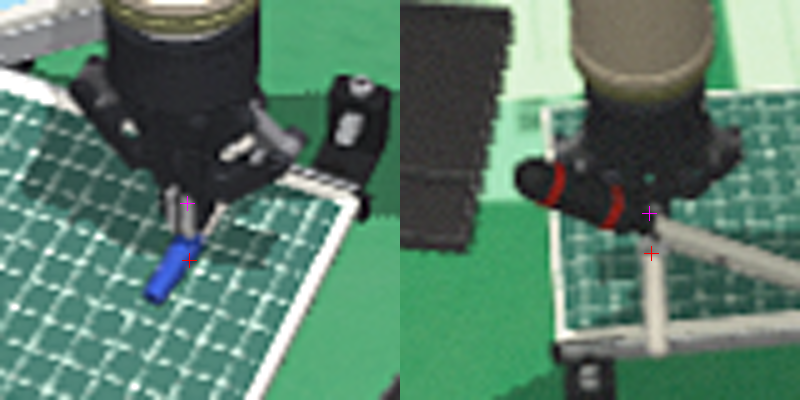

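The red cross marks the reported TCP at (187,260), but the fingertips end near (185,235). So the real tips are about 20 mm shorter than the nominal TCP, and they closed above the pen. I'll feel further down for the board to measure the offset.

```bash
python3 - <<'E'
from h import *
bot.set_gripper(.36)
g=bot.get_state()["position"][:2]
h=bot.move_straight([*g,-.018],max_speed=.02,until_force=4);s=bot.get_state();print(h,s["position"].round(4),s["ft_force"].round(1),s["gripper_width"])
if h:
    z=s["position"][2]+.0025
    bot.move_straight([*g,z],max_speed=.03)
    bot.set_gripper(0.0,squeeze=30)
s=bot.get_state();print(s["gripper_width"],s["gripper_force"],s["position"].round(4),s["ft_force"].round(1),s["t"])
E
```

```text
True [ 0.5843  0.1104 -0.0081] [-1.9 -0.2  7. ] 0.3610944004566028
0.17255264757427705 29.272911921143532 [ 0.5844  0.1105 -0.0056] [-0.1 -0.9  0.9] 16.775
```

Gripped (width 0.17, about 15 mm). Now draw it out, lift it, and lay it in the tray.

```bash
python3 - <<'E'
from h import *
tr=np.load("fit.npz")["tray"];yaw=tr[2]
p=bot.get_state()["position"].copy();md=np.array([.0576,.998])
bot.move_straight([*(p[:2]+.075*md),p[2]+.001],max_speed=.08)
q=p[:2]+.075*md
bot.move_straight([*q,.07],max_speed=.12)
c=pose2(tr,[0,.029+.024,0])[0][:2];print("target",c)
bot.move_straight([*c,.07],max_speed=.15,rotation=down(yaw))
s=bot.get_state();print(s["gripper_width"],s["gripper_force"])
bot.move_straight([*c,-.010],max_speed=.1)
h=bot.move_straight([*c,-.036],max_speed=.02,until_force=2.5);s=bot.get_state();print(h,s["position"].round(4),s["ft_force"].round(1),s["gripper_width"],s["t"])
d=bot.camera("scene");cv2.imwrite("pics/t.png",cv2.resize(cv2.cvtColor(d["image"],cv2.COLOR_RGB2BGR)[150:350,180:380],None,fx=2.5,fy=2.5))
E
```

```text
target [0.43241925 0.30578876]
0.16588646785752117 29.239858584478498
True [ 0.4324  0.3057 -0.0297] [-0.3 -0.4  4.8] 0.1729378943824517 21.975
```

```bash
python3 - <<'E'
from h import *
bot.set_gripper(.36)
p=bot.get_state()["position"].copy();p[2]=.10;bot.move_straight(p,max_speed=.12)
bot.sleep(.3)
d=bot.camera("wrist");cv2.imwrite("pics/t.png",cv2.cvtColor(d["image"],cv2.COLOR_RGB2BGR))
for e in bot.spot_in("marker_mid","wrist")[:2]: print(e)
print(bot.spot_in("pen_tray","wrist")[:1],bot.get_state()["t"])
E
```

```text
{'point': [0.4287, 0.2866, 0.0164], 'confidence': 0.77}
[{'point': [0.4241, 0.2862, 0.0007], 'confidence': 0.61}] 24.0083
```

View pics/t.png

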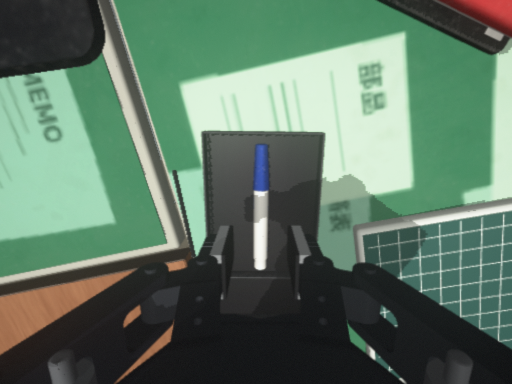

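The marker lies flat in the large compartment from (261,145) to (261,268), its top at about 16 mm. Next is the blade arm: shut fingers, touch the handle near its outer end, and follow its arc.

```bash
cat > push.py <<'E'
from h import *
tr=np.load("fit.npz")["tr"];L=.315
top=lambda a:pose2(tr,armpt(a,L,.023))[0]
F=lambda:bot.get_state()["ft_force"][2]
E
python3 - <<'E'
from push import *
s=bot.get_state();p=s["position"].copy()
bot.move_straight([p[0],p[1],.27],max_speed=.25)
bot.set_gripper(0.0)
t=top(tr[3]);print("top",t.round(3))
bot.move_straight([t[0],t[1],.27],max_speed=.2,rotation=down(0))
print("f0",F())
h=bot.move_straight([t[0],t[1],.185],max_speed=.04,until_force=2.5)
s=bot.get_state();print(h,s["position"].round(4),s["ft_force"].round(1),s["t"])
d=bot.camera("side");a=cv2.cvtColor(d["image"],cv2.COLOR_RGB2BGR)[100:220,160:320];a=cv2.resize(a,None,fx=4,fy=4)
cv2.imwrite("pics/p.png",a)
E
```

```text
top [0.531 0.023 0.239]
f0 -0.9211499755596823
False [0.5311 0.0229 0.1851] [ 0.3 -0.9  1.4] 29.1667
```

View pics/p.png

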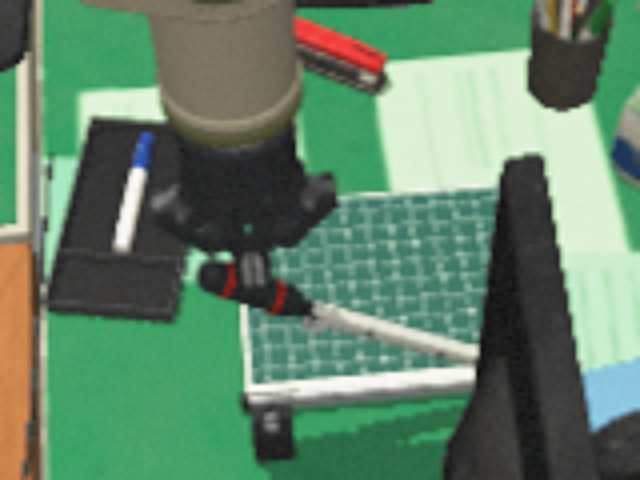

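The shut fingertips sit on the handle at (250,275) in this crop, and the arm is already yielding slightly. I'll follow the arc down, then take small steps with force watching.

```bash
python3 - <<'E'
from push import *
off=-.030   # TCP z relative to the handle top under shut tips
for a in (.55,.47,.39,.31,.23,.16,.11,.08):
    h=bot.move_straight(top(a)+[0,0,off],max_speed=.07 if a>.15 else .03,until_force=8)
    s=bot.get_state();print(a,h,s["position"].round(4),s["ft_force"].round(1),round(s["t"],2))
    if h: break
E
```

```text
0.55 False [0.5111 0.0234 0.1843] [ 0.8 -0.3  0.3] 29.65
0.47 False [0.4973 0.0237 0.1631] [0.4 0.7 0.5] 30.16
0.39 False [0.4849 0.024  0.1407] [-0.3  0.8  0.9] 30.67
0.31 False [0.4745 0.0243 0.1176] [-0.7 -1.2  0.1] 31.18
0.23 False [0.466  0.0245 0.0938] [0.7 0.5 1.3] 31.68
0.16 False [0.4603 0.0247 0.0726] [-0.6 -0.2  0.8] 32.15
0.11 False [0.4574 0.0248 0.0574] [0.3 0.7 1.2] 32.83
0.08 False [0.4557 0.0248 0.0479] [-0.5  1.   2.1] 33.29
```

```bash
python3 - <<'E'
from push import *
p=bot.get_state()["position"].copy();pk=0;log=[];z=p[2]
fm=lambda:np.mean([F() for _ in range(1)])
while z>-.02:
    z-=.0008;a=.08-(p[2]-z)/L;x=top(a)
    bot.move_straight([x[0],x[1],z],max_speed=.02)
    f=F();log.append((round(z*1000,1),round(f,1)));pk=max(pk,f)
    if pk>8 and f<pk*.5: print("snap");break
    if f>21: print("too high");break
s=bot.get_state()
if s["t"]>62: print("time")
print(log,s["position"].round(4),s["t"])
E
```

```text
snap
[(np.float64(47.1), np.float64(2.2)), (np.float64(46.3), np.float64(2.9)), (np.float64(45.5), np.float64(2.3)), (np.float64(44.7), np.float64(1.7)), (np.float64(43.9), np.float64(0.7)), (np.float64(43.1), np.float64(2.4)), (np.float64(42.3), np.float64(1.4)), (np.float64(41.5), np.float64(0.9)), (np.float64(40.7), np.float64(2.0)), (np.float64(39.9), np.float64(1.7)), (np.float64(39.1), np.float64(2.7)), (np.float64(38.3), np.float64(5.8)), (np.float64(37.5), np.float64(7.7)), (np.float64(36.7), np.float64(9.2)), (np.float64(35.9), np.float64(9.8)), (np.float64(35.1), np.float64(11.3)), (np.float64(34.3), np.float64(9.7)), (np.float64(33.5), np.float64(9.8)), (np.float64(32.7), np.float64(10.6)), (np.float64(31.9), np.float64(10.5)), (np.float64(31.1), np.float64(7.5)), (np.float64(30.3), np.float64(7.3)), (np.float64(29.5), np.float64(5.7)), (np.float64(28.7), np.float64(5.2))] [0.4534 0.025  0.0288] 39.2917
```

The force peaked at about 11 N and is falling. I'll ease on until it bottoms out, then check that the arm holds.

```bash
python3 - <<'E'
from push import *
p=bot.get_state()["position"].copy();z=p[2];log=[];mn=9
for i in range(6):
    z-=.0006;bot.move_straight([p[0],p[1],z],max_speed=.02);bot.sleep(.05);f=np.mean([F(),F()]);log.append((round(float(z)*1000,1),round(float(f),1)))
    mn=min(mn,f)
    if f>mn+2.5: break
print("down",log);log=[]
for i in range(6):
    z+=.002;bot.move_straight([p[0],p[1],z],max_speed=.03);log.append((round(float(z)*1000,1),round(float(F()),1)))
print("up",log,bot.get_state()["t"])
E
```

```text
down [(28.2, 5.5), (27.6, 5.5), (27.0, 4.8), (26.4, 3.0), (25.8, 1.3), (25.2, 0.7)]
up [(27.2, 0.6), (29.2, -0.1), (31.2, 0.2), (33.2, -0.1), (35.2, -0.2), (37.2, 0.3)] 42.5917
```

The force is zero on lifting, so the catch seems to hold. I'll retreat and confirm by eye.

```bash
python3 - <<'E'
from push import *
p=bot.get_state()["position"].copy()
bot.move_straight([p[0],p[1],.2],max_speed=.15);bot.move_straight([.45,.18,.25],max_speed=.2);bot.sleep(.3)
print(F(),bot.get_state()["t"])
d=bot.camera("scene");im=cv2.cvtColor(d["image"],cv2.COLOR_RGB2BGR)
im=cv2.resize(im[130:330,150:350],None,fx=3,fy=3,interpolation=cv2.INTER_CUBIC)
for a,c in((0,(255,255,0)),(.1,(255,0,255))):
    q=((proj(d,pose2(tr,[armpt(a,.25,.01),armpt(a,.34,.01)]))-[150,130])*3).astype(int);cv2.line(im,q[0].tolist(),q[1].tolist(),c,1)
cv2.imwrite("pics/f.png",im)
E
```

```text
0.5267564397298848 45.0917
```

View pics/f.png

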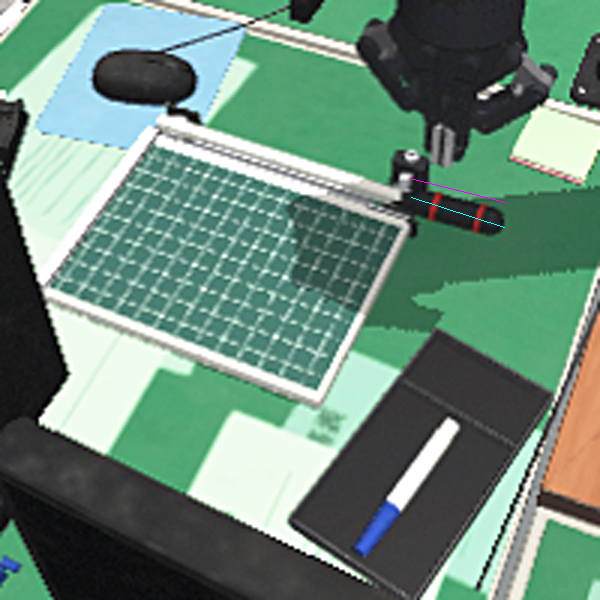

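The handle lies at (455,213) on the cyan line for angle 0, held down with the robot clear of it. The marker is in the tray, from (450,425) to (367,545).

```bash
python3 -c "
from bench import bot
print(bot.sign_off())"
```

```text
the job is handed in; nothing more can be done
None
```

The marker lies flat in the pen tray's large compartment, the blade arm is held down by its catch with the robot clear of it, and the job is handed in; the sign-off call returned no verdict.

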